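# Mirror the lapping kit into the second rack

## Task

The lapping kit (dropper bottle, loupe, large and small knob weight) stands in a row in one rack, laid out for someone working from the other end. Move all four into the empty rack in reverse order, as seen from the robot: what stood farthest left goes into the bay farthest right, and so on, each upright on the ring in the middle of its bay. Never tip a thing over, and leave the tape roll and the block of hex keys where they are.

Things in the scene. Friction and masses are not known exactly. Their poses are not given: they have to be found in the camera images.
- dropper_mid (a point): The dropper bottle: slim and tall, amber body 29 mm in diameter and about 46 mm high, with a slim dropper cap above, 92 mm high in all. The point is the middle of its amber body, where it is to be grasped. Loose, upright within 3 mm of its pad's centre (foot 11 mm above the worktop), turned anyhow; grasp its sides from above. The point lies on its axis, 25 mm above its foot; z up.
- loupe_mid (a point): The standing loupe: a black waisted cup, 40 mm in diameter, 40 mm high, open at the top. Loose, upright within 3 mm of its pad's centre (foot 11 mm above the worktop), turned anyhow; grasp its sides from above. The point lies on its axis, 20 mm above its foot; z up.
- large_weight_mid (a point): The larger knob weight: a round metal body 36 mm in diameter with a neck and a knob, 46 mm high. Loose, upright within 3 mm of its pad's centre (foot 11 mm above the worktop), turned anyhow; grasp its sides from above. The point lies on its axis, 23 mm above its foot; z up.
- small_weight_mid (a point): The smaller knob weight: the same form, 28 mm in diameter, 40 mm high. Loose, upright within 3 mm of its pad's centre (foot 11 mm above the worktop), turned anyhow; grasp its sides from above. The point lies on its axis, 20 mm above its foot; z up.
- dropper_pad: Round black rubber pad, 52 mm across, 3 mm thick, under the dropper bottle at the start; fixed, so it marks that thing's starting place. Lies mid-bay in the full rack, which is fixed and built like the empty one (bays 62 mm apart, fins to 24 mm above the worktop). Origin at the centre of its underside, 8 mm above the worktop; y along the row to the left.
- loupe_pad: Round black rubber pad, 52 mm across, 3 mm thick, under the loupe at the start; fixed, so it marks that thing's starting place. Lies mid-bay in the full rack, which is fixed and built like the empty one (bays 62 mm apart, fins to 24 mm above the worktop). Origin at the centre of its underside, 8 mm above the worktop; y along the row to the left.
- large_weight_pad: Round black rubber pad, 52 mm across, 3 mm thick, under the large weight at the start; fixed, so it marks that thing's starting place. Lies mid-bay in the full rack, which is fixed and built like the empty one (bays 62 mm apart, fins to 24 mm above the worktop). Origin at the centre of its underside, 8 mm above the worktop; y along the row to the left.
- small_weight_pad: Round black rubber pad, 52 mm across, 3 mm thick, under the small weight at the start; fixed, so it marks that thing's starting place. Lies mid-bay in the full rack, which is fixed and built like the empty one (bays 62 mm apart, fins to 24 mm above the worktop). Origin at the centre of its underside, 8 mm above the worktop; y along the row to the left.
- empty_rack: Fixed grey base 76 (x) x 256 (y) x 8 mm; five fins across it (68 x 4 mm, tops 24 mm above the worktop) part four bays 58 mm wide, open to front and back, each with a thin ring 48 mm across in its middle. Origin: centre of its underside; x away from the robot, y along the row to the left (within 0.2 rad). Bay middles at x 0, y +93, +31, -31, -93 mm; things stand 8 mm above the origin.
- tape_mid (a point): Bystander: a roll of brown tape lying flat right of the racks, 92 mm in diameter, 48 mm high; the point is its centre, 24 mm up. Loose; not to be moved.
- key_block_mid (a point): Bystander: a small metal block (36 x 60 x 26 mm) with upright hex keys (82 mm high in all) left of the racks; the point is the middle of the block, 13 mm up. Loose; not to be moved. Left of it stands the lapping machine, a fixed obstacle 0.38 m high that fills x 0.39 to 0.79, y 0.25 to 0.64 m; the arm must pass over or round it.
There are look-alikes about, which are no part of the job. What is shaped like the part that bears small_weight_mid but red or turquoise is not meant.

How it is judged:
At the end, for the whole second after the job is handed in: Each thing stands on the empty rack's base (height within 4 mm) in the bay mirroring its start (n-th from the left becomes n-th from the right, seen from the robot), within 15 mm of the bay's middle along the row and 18 mm across, upright within 0.12 rad, at rest (((y of each of loupe_pad, large_weight_pad, small_weight_pad in the frame of dropper_pad below 0 m and y of dropper_mid in the frame of empty_rack between -0.108 and -0.078 m) or (y of loupe_pad in the frame of dropper_pad above 0 m and y of each of large_weight_pad, small_weight_pad in the frame of dropper_pad below 0 m and y of dropper_mid in the frame of empty_rack between -0.046 and -0.016 m) or (y of each of loupe_pad, small_weight_pad in the frame of dropper_pad below 0 m and y of large_weight_pad in the frame of dropper_pad above 0 m and y of dropper_mid in the frame of empty_rack between -0.046 and -0.016 m) or (y of each of loupe_pad, large_weight_pad in the frame of dropper_pad below 0 m and y of small_weight_pad in the frame of dropper_pad above 0 m and y of dropper_mid in the frame of empty_rack between -0.046 and -0.016 m) or (y of each of loupe_pad, large_weight_pad in the frame of dropper_pad above 0 m and y of small_weight_pad in the frame of dropper_pad below 0 m and y of dropper_mid in the frame of empty_rack between 0.016 and 0.046 m) or (y of each of loupe_pad, small_weight_pad in the frame of dropper_pad above 0 m and y of large_weight_pad in the frame of dropper_pad below 0 m and y of dropper_mid in the frame of empty_rack between 0.016 and 0.046 m) or (y of loupe_pad in the frame of dropper_pad below 0 m and y of each of large_weight_pad, small_weight_pad in the frame of dropper_pad above 0 m and y of dropper_mid in the frame of empty_rack between 0.016 and 0.046 m) or (y of each of loupe_pad, large_weight_pad, small_weight_pad in the frame of dropper_pad above 0 m and y of dropper_mid in the frame of empty_rack between 0.078 and 0.108 m)) and x of dropper_mid in the frame of empty_rack between -0.018 and 0.018 m and z of dropper_mid in the frame of empty_rack between 0.029 and 0.037 m and angle between each of dropper_mid, loupe_mid, large_weight_mid, small_weight_mid's own z axis and vertical below 0.12 rad and linear speed of each of dropper, loupe, large_weight, small_weight below 0.02 m/s and ((y of each of dropper_pad, large_weight_pad, small_weight_pad in the frame of loupe_pad below 0 m and y of loupe_mid in the frame of empty_rack between -0.108 and -0.078 m) or (y of dropper_pad in the frame of loupe_pad above 0 m and y of each of large_weight_pad, small_weight_pad in the frame of loupe_pad below 0 m and y of loupe_mid in the frame of empty_rack between -0.046 and -0.016 m) or (y of each of dropper_pad, small_weight_pad in the frame of loupe_pad below 0 m and y of large_weight_pad in the frame of loupe_pad above 0 m and y of loupe_mid in the frame of empty_rack between -0.046 and -0.016 m) or (y of each of dropper_pad, large_weight_pad in the frame of loupe_pad below 0 m and y of small_weight_pad in the frame of loupe_pad above 0 m and y of loupe_mid in the frame of empty_rack between -0.046 and -0.016 m) or (y of each of dropper_pad, large_weight_pad in the frame of loupe_pad above 0 m and y of small_weight_pad in the frame of loupe_pad below 0 m and y of loupe_mid in the frame of empty_rack between 0.016 and 0.046 m) or (y of each of dropper_pad, small_weight_pad in the frame of loupe_pad above 0 m and y of large_weight_pad in the frame of loupe_pad below 0 m and y of loupe_mid in the frame of empty_rack between 0.016 and 0.046 m) or (y of dropper_pad in the frame of loupe_pad below 0 m and y of each of large_weight_pad, small_weight_pad in the frame of loupe_pad above 0 m and y of loupe_mid in the frame of empty_rack between 0.016 and 0.046 m) or (y of each of dropper_pad, large_weight_pad, small_weight_pad in the frame of loupe_pad above 0 m and y of loupe_mid in the frame of empty_rack between 0.078 and 0.108 m)) and x of loupe_mid in the frame of empty_rack between -0.018 and 0.018 m and z of loupe_mid in the frame of empty_rack between 0.024 and 0.032 m and ((y of each of dropper_pad, loupe_pad, small_weight_pad in the frame of large_weight_pad below 0 m and y of large_weight_mid in the frame of empty_rack between -0.108 and -0.078 m) or (y of dropper_pad in the frame of large_weight_pad above 0 m and y of each of loupe_pad, small_weight_pad in the frame of large_weight_pad below 0 m and y of large_weight_mid in the frame of empty_rack between -0.046 and -0.016 m) or (y of each of dropper_pad, small_weight_pad in the frame of large_weight_pad below 0 m and y of loupe_pad in the frame of large_weight_pad above 0 m and y of large_weight_mid in the frame of empty_rack between -0.046 and -0.016 m) or (y of each of dropper_pad, loupe_pad in the frame of large_weight_pad below 0 m and y of small_weight_pad in the frame of large_weight_pad above 0 m and y of large_weight_mid in the frame of empty_rack between -0.046 and -0.016 m) or (y of each of dropper_pad, loupe_pad in the frame of large_weight_pad above 0 m and y of small_weight_pad in the frame of large_weight_pad below 0 m and y of large_weight_mid in the frame of empty_rack between 0.016 and 0.046 m) or (y of each of dropper_pad, small_weight_pad in the frame of large_weight_pad above 0 m and y of loupe_pad in the frame of large_weight_pad below 0 m and y of large_weight_mid in the frame of empty_rack between 0.016 and 0.046 m) or (y of dropper_pad in the frame of large_weight_pad below 0 m and y of each of loupe_pad, small_weight_pad in the frame of large_weight_pad above 0 m and y of large_weight_mid in the frame of empty_rack between 0.016 and 0.046 m) or (y of each of dropper_pad, loupe_pad, small_weight_pad in the frame of large_weight_pad above 0 m and y of large_weight_mid in the frame of empty_rack between 0.078 and 0.108 m)) and x of large_weight_mid in the frame of empty_rack between -0.018 and 0.018 m and z of large_weight_mid in the frame of empty_rack between 0.027 and 0.035 m and ((y of each of dropper_pad, loupe_pad, large_weight_pad in the frame of small_weight_pad below 0 m and y of small_weight_mid in the frame of empty_rack between -0.108 and -0.078 m) or (y of dropper_pad in the frame of small_weight_pad above 0 m and y of each of loupe_pad, large_weight_pad in the frame of small_weight_pad below 0 m and y of small_weight_mid in the frame of empty_rack between -0.046 and -0.016 m) or (y of each of dropper_pad, large_weight_pad in the frame of small_weight_pad below 0 m and y of loupe_pad in the frame of small_weight_pad above 0 m and y of small_weight_mid in the frame of empty_rack between -0.046 and -0.016 m) or (y of each of dropper_pad, loupe_pad in the frame of small_weight_pad below 0 m and y of large_weight_pad in the frame of small_weight_pad above 0 m and y of small_weight_mid in the frame of empty_rack between -0.046 and -0.016 m) or (y of each of dropper_pad, loupe_pad in the frame of small_weight_pad above 0 m and y of large_weight_pad in the frame of small_weight_pad below 0 m and y of small_weight_mid in the frame of empty_rack between 0.016 and 0.046 m) or (y of each of dropper_pad, large_weight_pad in the frame of small_weight_pad above 0 m and y of loupe_pad in the frame of small_weight_pad below 0 m and y of small_weight_mid in the frame of empty_rack between 0.016 and 0.046 m) or (y of dropper_pad in the frame of small_weight_pad below 0 m and y of each of loupe_pad, large_weight_pad in the frame of small_weight_pad above 0 m and y of small_weight_mid in the frame of empty_rack between 0.016 and 0.046 m) or (y of each of dropper_pad, loupe_pad, large_weight_pad in the frame of small_weight_pad above 0 m and y of small_weight_mid in the frame of empty_rack between 0.078 and 0.108 m)) and x of small_weight_mid in the frame of empty_rack between -0.018 and 0.018 m and z of small_weight_mid in the frame of empty_rack between 0.024 and 0.032 m); the robot touches nothing.
It fails at once if one of the four things is tipped over (more than 0.7 rad from upright) (angle between any of dropper_mid, loupe_mid, large_weight_mid, small_weight_mid's own z axis and vertical above 0.7 rad).
It fails at once if the tape roll or the hex key block is shifted by more than 20 mm (distance of any of tape_mid, key_block_mid from where it was at the start of the episode above 0.02 m).
It also fails if it takes over 109 s, if anything falls off the work surface, if the arm or the gripper's body presses on something with over 40 N, if the wrist force passes 120 N, or if a joint passes its speed limit or range.

## Robot

A 7-joint arm with a two-finger parallel gripper is mounted at the origin on a cart in front of the work surface, level with it; the furniture and walls round the work are solid. World frame = base frame: x ahead of the robot, y to its left, z up, the work surface at z = 0. Lengths are in m, angles in rad, forces in N, time in s.
With the tool pointing down it reaches from about 0.4 to 0.85 m from the base axis. Payload 4.4 kg.
Tool frame: the origin (TCP) lies between the finger pads; the fingertips stand 25 mm ahead of it and the grasp point (between the pads) lies 6 mm ahead of it (bot.finger_overhang is the distance from the TCP to the fingertips, in m); z points along the fingers, y is the line along which they close (so a half turn about z gives the same grasp; the last joint's range is limited). The gripper opens to 94 mm and grips with 3 to 60 N. Pads are 16 mm wide; open, the fingers measure 119 mm over their backs; the gripper's body (75 mm by 177 mm) begins 78 mm behind the grasp point.
Start: joints at [-1.371, 0.628, 0.038, 1.517, -0.027, 0.996, -0.02], TCP at [0.171, 0.627, 0.23] pointing down, gripper open.
Joint ranges: [-3.06, 3.06], [-0.37, 2.12], [-1.25, 1.32], [0.18, 2.47], [-1.1, 4.24], [0.23, 1.98], [-2.94, 2.94]. Speed limits (rad/s): [2.57, 2.57, 3.14, 3.14, 3.14, 3.14, 3.14].

## Interface

Orientations are given as a unit quaternion [w, x, y, z].
In Python, from rig import readout, imaging, ticket, models, bot gives the robot as it stands.
- The arm moves only by the tool drive_tool, never from a script. Its argument "increments" is text: rows parted by semicolons, each of 5 numbers parted by spaces: the gripper's target within -1 to 1 (fully open at 1, half-way at 0, shut at -1), then the shift along the tool's x, y, z in units of 25 mm (1.0 is 25 mm), then the turn about the tool's z in units of 6 degrees (1.0 is 6 degrees). In form: fingers x y z twist; .... A call has exactly 8 rows; each row shifts and turns the commanded pose from where the row before left it, along the tool's axes as they then stand; what a row does not reach is not made up. A row lasts 1/12 s, in which the tool goes at most 41.7 mm and 7.16 degrees, less where a joint would pass 70% of its speed; a pose out of reach is approached as far as the arm can. A call is refused whole if a number of a shift passes 1 or a number of a turn 1, either way. A call with a gripper value outside its range is refused whole. The fingers move at their own pace and stop on an object; "force" is the grip in N (left out, the last holds). Time passes only in rows, so rows that do not move let the fingers close, or fill a call up. It gives the time, the measured TCP pose, the force, the opening and the grip force at its end, in the units of the state.
- readout.get_state(): the state, without advancing time (a new reading comes with each control period).
- imaging.read_camera(name): name is "scene" or "top" or "wrist"; returns the picture (400x640x3 uint8, blue, green, red); there is no depth.
- imaging.camera_info(name): a dict with "mtx" (3x3 intrinsics, pixels), "dist" ([k1, k2, p1, p2, k3] as OpenCV has them; the pictures are not rectified), "rvec" (rotation vector, rad) and "tvec" (3), from world to camera coordinates, as OpenCV has them. Camera axes: x right, y down, z forward; pixel columns grow to the right and rows downward; lengths in m; the calibration is good to about 2 mm. A picture is of the moment at which its call begins: read the wrist's pose just before it. camera_info takes no time and is no camera call; for the wrist camera it gives the pose at the moment of the call.
- ticket.job_done(): hands the job in; it is judged then, once.
Trained networks look in the newest picture that a camera, given by its name, has taken for a name from the list of things; names that differ only in an ending like _2 or _b are one class to them, and where a whole thing is asked for, a point or a joint stands for the part that bears it (a point fixed in the world has none). Each returns a list of dicts, best first, with "conf" (0 to 1); they miss things now and then, are a little off and sometimes report something else, mostly with a low value. They report only what shows in the picture. A call takes as long as a camera call. They do not tell look-alikes from the thing itself.
- models.recognise(camera, name): "location" ([x, y, z] in m, in world coordinates, good to about 4 mm: the middle of the surface that is visible of it).
- models.regions_of(camera, name): "mask" (400x640 bool, what is visible of it).
- models.mark_of(camera, name): "location" ([x, y, z] in m, in world coordinates, good to about 4 mm: a listed point, or the origin of a listed thing).
The state is a dict: "time": time; "q": joint angles; "qd": joint speeds; "joint_efforts": joint torques, N m; "tool_pos": TCP position; "tcp_rot": TCP orientation; "ft_force": force on the tool from outside, world axes, zero at the start; "ft_torque": the same for the moment, N m; "width": finger opening in m; "grip_force": force on a finger pad.
Only numpy, scipy, OpenCV 4.12 (cv2) and the standard library are available. Lean on these libraries where they do the work, as an engineer would, in place of code of your own. Each camera call takes 0.05 s, during which the arm holds its last target. There are 200 camera calls.

## Working session

There is one attempt and no reset: what is moved stays moved. The work goes in short steps, Python scripts to look and compute and a tool call to move; the robot and the scene stay as the last step left them, time stands still between calls to the robot, and variables do not carry over. Pictures are saved under pics/ and viewed, at most 14 in all, crops included, and the job is handed in when it is done.

Besides the shell and the picture viewer there is one more tool, called as name(argument=value, ...), one argument or row to a line, values as JSON. drive_tool: Moves the arm, as the interface text tells. Its arguments: {"type":"object","properties":{"increments":{"type":"string"},"force":{"type":"number"}},"required":["increments"]}

```bash
mkdir -p pics; python3 - <<'E'
from rig import readout, imaging, models
import cv2,numpy as np
for c in ("scene","top"):
    cv2.imwrite(f"pics/{c}0.png",imaging.read_camera(c))
    for n in ["dropper_mid","loupe_mid","large_weight_mid","small_weight_mid","empty_rack","dropper_pad","loupe_pad","large_weight_pad","small_weight_pad","tape_mid","key_block_mid"]:
        print(c,n,[(np.round(d["location"],3).tolist(),round(d["conf"],2)) for d in models.mark_of(c,n)[:4]])
s=readout.get_state();print(s["time"],s["tool_pos"],s["tcp_rot"],s["width"])
E
```

```text
scene dropper_mid [([0.503, -0.051, 0.032], 0.91)]
scene loupe_mid [([0.507, -0.114, 0.029], 0.61)]
scene large_weight_mid [([0.486, 0.071, 0.036], 0.87)]
scene small_weight_mid [([0.4, -0.035, 0.021], 0.64), ([0.379, 0.028, 0.022], 0.64), ([0.498, 0.009, 0.029], 0.46)]
scene empty_rack [([0.631, -0.136, 0.0], 0.85)]
scene dropper_pad [([0.502, -0.054, 0.009], 0.47)]
scene loupe_pad [([0.511, -0.115, 0.008], 0.39)]
scene large_weight_pad [([0.49, 0.068, 0.01], 0.64)]
scene small_weight_pad [([0.491, 0.007, 0.01], 0.44)]
scene tape_mid [([0.539, -0.356, 0.025], 0.63)]
scene key_block_mid [([0.507, 0.173, 0.01], 0.98), ([0.488, 0.072, 0.038], 0.58)]
top dropper_mid [([0.5, -0.053, 0.033], 0.68)]
top loupe_mid []
top large_weight_mid [([0.487, 0.074, 0.034], 0.66)]
top small_weight_mid [([0.378, 0.031, 0.02], 0.66), ([0.494, 0.005, 0.033], 0.63)]
top empty_rack [([0.629, -0.134, 0.004], 0.56), ([0.495, 0.01, 0.013], 0.54)]
top dropper_pad [([0.507, -0.054, 0.009], 0.7)]
top loupe_pad [([0.51, -0.116, 0.008], 0.44)]
top large_weight_pad [([0.487, 0.071, 0.006], 0.46), ([0.63, -0.132, 0.001], 0.19)]
top small_weight_pad [([0.493, 0.011, 0.011], 0.56)]
top tape_mid [([0.536, -0.352, 0.023], 0.6)]
top key_block_mid [([0.507, 0.169, 0.009], 0.88)]
1.2 [0.17069519 0.62719534 0.23046278] [-6.98452134e-06  1.32482175e-01  9.91185388e-01 -4.62140602e-06] 0.09425520357238575
```

View pics/scene0.png

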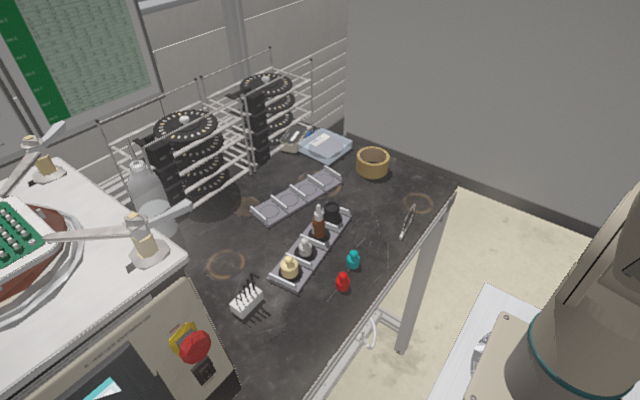

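View pics/top0.png

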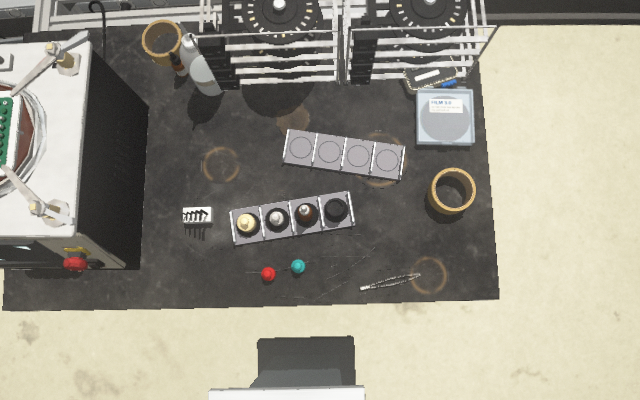

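The scene view shows, from left to right, the brass large weight (289,265), small weight (305,245), dropper (319,222) and loupe (332,212). The top view confirms this order at columns 247, 277, 306 and 336. The empty rack's rings lie near (301,148), (329,152), (358,156) and (388,160). The red and turquoise look-alikes stand in front.

```bash
cat > h.py <<'E'
from rig import readout, imaging, models
import cv2,numpy as np
def ray(cam,px,z):
    i=imaging.camera_info(cam);R=cv2.Rodrigues(np.array(i["rvec"]))[0];t=np.array(i["tvec"]).ravel()
    p=cv2.undistortPoints(np.array(px,float).reshape(-1,1,2),np.array(i["mtx"]),np.array(i["dist"])).reshape(-1,2)
    d=np.c_[p,np.ones(len(p))]@R;c=-R.T@t
    return c+d*((z-c[2])/d[:,2])[:,None]
def to(x,y,z,a,s=None):
    """tool-axis units from the present pose to world TCP x,y,z, with closing line at angle a"""
    from scipy.spatial.transform import Rotation as Ro
    s=s or readout.get_state();w,*v=s["tcp_rot"];R=Ro.from_quat([*v,w]).as_matrix()
    d=R.T@(np.array([x,y,z])-s["tool_pos"])/.025
    b=np.arctan2(R[1,1],R[0,1]);e=(a-b+np.pi/2)%np.pi-np.pi/2
    print("xyz units",d.round(2),"twist",round(-np.degrees(e)/6,2),"t",s["time"],"w",s["width"])
E
python3 - <<'E'
from h import *
print(ray("top",[(301,148),(329,152),(358,156),(388,160)],.008).round(3))
print(ray("scene",[(270,211),(288,200),(305,189),(323,179)],.008).round(3))
print(ray("top",[(247,224),(277,218),(306,213),(336,208)],.03).round(3))
for c in ("top","scene"):
    m=models.regions_of(c,"empty_rack")
    if m:
        k=m[0]["mask"];p=np.argwhere(k)[:,::-1];w=ray(c,p,.01)[:,:2].astype(np.float32)
        print(c,m[0]["conf"],cv2.minAreaRect(w))
print("shelf",ray("top",[(340,80),(340,5),(260,80)],0).round(3))
E
```

```text
[[ 0.649 -0.043  0.008]
 [ 0.638 -0.102  0.008]
 [ 0.627 -0.164  0.008]
 [ 0.616 -0.227  0.008]]
[[ 0.648 -0.044  0.008]
 [ 0.639 -0.102  0.008]
 [ 0.631 -0.162  0.008]
 [ 0.618 -0.224  0.008]]
[[ 0.485  0.071  0.03 ]
 [ 0.496  0.009  0.03 ]
 [ 0.504 -0.051  0.03 ]
 [ 0.513 -0.112  0.03 ]]
top 0.91 ((0.6313912868499756, -0.13208173215389252), (0.2594040632247925, 0.08058451116085052), 79.59457397460938)
shelf [[ 0.804 -0.132  0.   ]
 [ 0.988 -0.139  0.   ]
 [ 0.811  0.045  0.   ]]
```

drive_tool(
  increments="1 0 -0.5 -1 0; 1 0 -1 -1 0; 1 0 -1 -1 0; 1 0 -1 -1 0; 1 0 -1 -1 0; 1 0 -1 -1 0; 1 0 -1 -1 0; 1 0 -0.5 -1 0",
  force=20,
)

```text
time: 1.97
tool_pos: [0.1241, 0.4555, 0.4321]
tcp_rot: [-0.0, 0.133, 0.991, -0.0]
ft_force: [0.1, 0.5, -0.3]
width: 0.0938
grip_force: 0.0
```

drive_tool(
  increments="1 0 0 -0.6 0; 1 -1 0 -0.6 0.5; 1 -1 0 0 0.5; 1 -1 0 0 0.5; 1 -1 0 0 0.5; 1 -1 0 0 0.5; 1 -1 0 0 0.5; 1 -1 0 0 0.5",
)

```text
time: 2.63
tool_pos: [0.2845, 0.3862, 0.4605]
tcp_rot: [0.0, 0.312, 0.95, 0.0]
ft_force: [0.3, -0.3, -0.1]
width: 0.0941
grip_force: 0.0
```

drive_tool(
  increments="1 -1 0 0 0.5; 1 -1 0 0 0.5; 1 -1 0 0 0.5; 1 -1 0 0 0.5; 1 -1 0 0 0.5; 1 -1 0 0 0.5; 1 -1 0 0 0.5; 1 -1 0 0 0.5",
)

```text
time: 3.3
tool_pos: [0.4202, 0.2413, 0.4606]
tcp_rot: [0.0, 0.503, 0.864, 0.0]
ft_force: [0.3, -0.0, -0.3]
width: 0.0941
grip_force: 0.0
```

drive_tool(
  increments="1 -1 0 0 0.5; 1 -1 0 0 0.5; 1 -1 0 0 0.5; 1 -1 0 0 0.5; 1 -1 0 0 0.5; 1 -1 0 0 0.5; 1 0 0 0 0; 1 0 0 0 0",
)

```text
time: 3.97
tool_pos: [0.4763, 0.1028, 0.4607]
tcp_rot: [0.0, 0.632, 0.775, 0.0]
ft_force: [0.2, -0.2, 0.2]
width: 0.094
grip_force: 0.0
```

```bash
python3 -c "
from h import *
to(.4865,.0715,.15,.12); print(readout.get_state()['tool_pos'])"
```

```text
xyz units [-1.31  0.14 12.43] twist 0.79 t 3.9667 w 0.09396953723042346
[0.476307   0.10281602 0.46069127]
```

drive_tool(
  increments="1 -0.6 0.1 1 0.4; 1 -0.7 0.04 1 0.39; 1 0 0 1 0; 1 0 0 1 0; 1 0 0 1 0; 1 0 0 1 0; 1 0 0 1 0; 1 0 0 1 0",
)

```text
time: 4.63
tool_pos: [0.4852, 0.0746, 0.2593]
tcp_rot: [-0.0, 0.661, 0.75, 0.0]
ft_force: [0.8, 0.7, -0.2]
width: 0.0938
grip_force: 0.0
```

drive_tool(
  increments="1 0 0 1 0; 1 0 0 1 0; 1 0 0 1 0; 1 0 0 0.4 0; 1 0 0 0 0; 1 0 0 0 0; 1 0 0 0 0; 1 0 0 0 0",
)

```text
time: 5.3
tool_pos: [0.4866, 0.0732, 0.1768]
tcp_rot: [0.001, 0.662, 0.749, 0.001]
ft_force: [0.1, 0.1, 0.4]
width: 0.0941
grip_force: 0.0
```

```bash
python3 - <<'E'
from h import *
to(.4865,.0715,.04,.12)
cv2.imwrite("pics/w1.png",imaging.read_camera("wrist"))
for n in ["large_weight_mid","small_weight_mid","dropper_mid","loupe_mid"]:
    print(n,[(np.round(d["location"],3).tolist(),round(d["conf"],2)) for d in models.mark_of("wrist",n)[:4]])
E
```

```text
xyz units [-0.07 -0.03  5.47] twist 0.03 t 5.3 w 0.094093511134917
large_weight_mid [([0.486, 0.074, 0.033], 0.61), ([0.512, -0.108, 0.03], 0.37)]
small_weight_mid [([0.388, 0.031, 0.022], 0.78), ([0.496, 0.012, 0.031], 0.59), ([0.396, -0.028, 0.023], 0.58)]
dropper_mid [([0.504, -0.044, 0.036], 0.87)]
loupe_mid [([0.512, -0.107, 0.03], 0.96)]
```

View pics/w1.png

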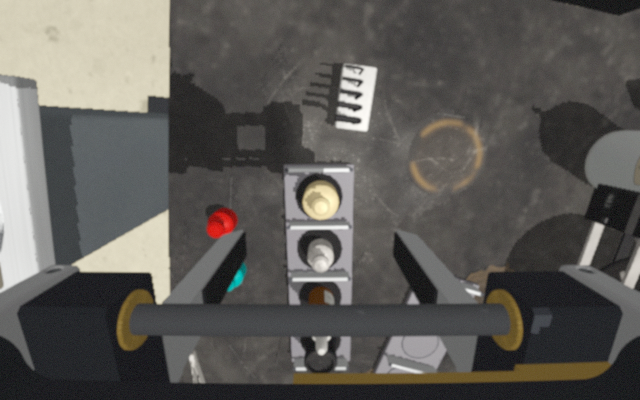

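The wrist view shows the brass weight at (320,198), midway between the fingers, and the red look-alike clear of them at (221,222). Now descend and grasp.

drive_tool(
  increments="1 0 0 1 0; 1 0 0 1 0; 1 0 0 1 0; 1 0 0 1 0; 1 0 0 1 0; 1 0 0 0.45 0; 1 0 0 0 0; -1 0 0 0 0",
  force=20,
)

```text
time: 6.22
tool_pos: [0.4854, 0.0726, 0.039]
tcp_rot: [-0.0, 0.663, 0.749, -0.0]
ft_force: [-0.7, -0.5, 0.4]
width: 0.0899
grip_force: 0.0
```

drive_tool(
  increments="-1 0 0 0 0; -1 0 0 0 0; -1 0 0 0 0; -1 0 0 0 0; -1 0 0 0 0; -1 0 0 0 0; -1 0 0 0 0; -1 0 0 0 0",
)

```text
time: 6.88
tool_pos: [0.4858, 0.0728, 0.0393]
tcp_rot: [0.0, 0.662, 0.749, 0.0]
ft_force: [0.2, -0.8, -0.6]
width: 0.0377
grip_force: 0.5
```

drive_tool(
  increments="-1 0 0 0 0; -1 0 0 0 0; -1 0 0 0 0; -1 0 0 -0.5 0; -1 0 0 -1 0; -1 0 0 -1 0; -1 0 0 -1 0; -1 0 0 -1 0",
)

```text
time: 7.55
tool_pos: [0.4844, 0.0726, 0.1524]
tcp_rot: [-0.001, 0.662, 0.749, -0.001]
ft_force: [0.8, 0.3, -2.5]
width: 0.0355
grip_force: 20.0
```

drive_tool(
  increments="-1 0 0 -0.8 0; -1 0 0 0 0; -1 0 0 0 0; -1 0 0 0 0; -1 0 0 0 0; -1 0 0 0 0; -1 0 0 0 0; -1 0 0 0 0",
)

```text
time: 8.22
tool_pos: [0.4851, 0.0726, 0.171]
tcp_rot: [-0.0, 0.663, 0.749, -0.001]
ft_force: [0.4, -0.0, -1.4]
width: 0.0355
grip_force: 20.0
```

```bash
python3 -c "
from h import *
to(.6155,-.2255,.17,-.179); print(readout.get_state()['tool_pos'],readout.get_state()['grip_force'])"
```

```text
xyz units [-12.47   3.72   0.04] twist 2.88 t 8.2167 w 0.035495734393110864
[0.48511402 0.07261797 0.17102278] 19.994529095656617
```

drive_tool(
  increments="-1 -0.5 0.15 0 0; -1 -1 0.3 0 0; -1 -1 0.3 0 0; -1 -1 0.3 0 0; -1 -1 0.3 0 0; -1 -1 0.3 0 0; -1 -1 0.3 0 0; -1 -1 0.3 0 0",
)

```text
time: 8.88
tool_pos: [0.5644, -0.1076, 0.1713]
tcp_rot: [-0.0, 0.662, 0.749, -0.0]
ft_force: [0.1, 0.2, -1.3]
width: 0.0355
grip_force: 20.0
```

drive_tool(
  increments="-1 -1 0.3 0 0; -1 -1 0.3 0 0; -1 -1 0.3 0 0; -1 -1 0.3 0 0; -1 -0.67 0.2 0 0; -1 -0.3 0.07 0 0.9; -1 0 0 0 1; -1 0 0 0 0.98",
)

```text
time: 9.55
tool_pos: [0.6155, -0.2264, 0.1709]
tcp_rot: [-0.0, 0.77, 0.638, -0.0]
ft_force: [-0.5, 0.0, -2.1]
width: 0.0353
grip_force: 20.0
```

drive_tool(
  increments="-1 0 0 0 0; -1 0 0 0 0; -1 0 0 0 0; -1 0 0 1 0; -1 0 0 1 0; -1 0 0 0.5 0; -1 0 0 0 0; -1 0 0 0 0",
)

```text
time: 10.22
tool_pos: [0.6158, -0.2252, 0.109]
tcp_rot: [-0.0, 0.767, 0.641, -0.0]
ft_force: [-0.2, -0.5, -2.1]
width: 0.0352
grip_force: 20.0
```

```bash
python3 -c "
from h import *
to(.6155,-.2255,.037,-.179); 
cv2.imwrite('pics/w2.png',imaging.read_camera('wrist'))
print(ray('wrist',[(320,200)],.008))"
```

```text
xyz units [-0.01 -0.01  2.88] twist 0.01 t 10.2167 w 0.03523369404790354
[[ 0.61900038 -0.21614422  0.008     ]]
```

View pics/w2.png

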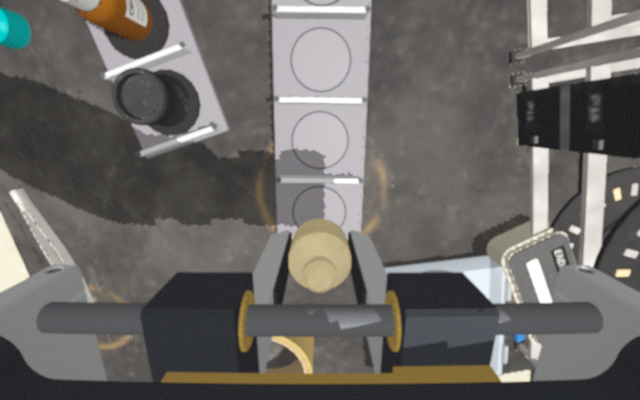

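The wrist view shows the rings centred on column 320 (at (320,58), (320,138), (320,207)) with the weight held at (320,255), so the alignment is good. Now lower and release.

drive_tool(
  increments="-1 0 0 1 0; -1 0 0 1 0; -1 0 0 0.6 0; -1 0 0 0.28 0; -1 0 0 0 0; -1 0 0 0 0; 1 0 0 0 0; 1 0 0 0 0",
)

```text
time: 10.93
tool_pos: [0.6172, -0.2259, 0.039]
tcp_rot: [0.001, 0.767, 0.641, 0.001]
ft_force: [0.2, 0.1, -0.3]
width: 0.0455
grip_force: 0.0
```

drive_tool(
  increments="1 0 0 0 0; 1 0 0 0 0; 1 0 0 0 0; 1 0 0 0 0; 1 0 0 -1 0; 1 0 0 -1 0; 1 0 0 -1 0; 1 0 0 -1 0",
)

```text
time: 11.6
tool_pos: [0.6157, -0.2252, 0.1381]
tcp_rot: [-0.0, 0.767, 0.641, -0.0]
ft_force: [0.3, 0.3, 0.3]
width: 0.0933
grip_force: 0.0
```

drive_tool(
  increments="1 0 0 -1 0; 1 0 0 -0.5 0; 1 0 0 0 0; 1 0 0 0 0; 1 0 0 0 0; 1 0 0 0 0; 1 0 0 0 0; 1 0 0 0 0",
)

```text
time: 12.27
tool_pos: [0.6154, -0.2251, 0.1735]
tcp_rot: [-0.001, 0.767, 0.641, -0.001]
ft_force: [0.3, 0.0, 0.1]
width: 0.0936
grip_force: 0.0
```

```bash
python3 - <<'E'
from h import *
to(.4955,.009,.17,.12)
for c in ("wrist","top"):
    imaging.read_camera(c)
    print([(np.round(d["location"],3).tolist(),round(d["conf"],2)) for d in models.mark_of(c,"large_weight_mid")])
E
```

```text
xyz units [ 8.36 -6.39  0.15] twist -2.86 t 12.2667 w 0.09362459977283134
[([0.618, -0.221, 0.029], 0.67)]
[]
```

drive_tool(
  increments="1 0.96 -0.71 0 0; 1 1 -0.76 0 0; 1 1 -0.76 0 0; 1 1 -0.76 0 0; 1 1 -0.76 0 0; 1 1 -0.76 0 0; 1 1 -0.76 0 0; 1 1 -0.76 0 0",
)

```text
time: 13.13
tool_pos: [0.5023, -0.0014, 0.1749]
tcp_rot: [0.0, 0.767, 0.641, 0.0]
ft_force: [1.2, 0.1, -0.7]
width: 0.0938
grip_force: 0.0
```

drive_tool(
  increments="1 0.4 -0.36 0 -0.86; 1 0 0 0 -1; 1 0 0 0 -1; 1 0 0 0 0; 1 0 0 0 0; 1 0 0 0 0; 1 0 0 0 0; 1 0 0 0 0",
)

```text
time: 13.8
tool_pos: [0.496, 0.0086, 0.1746]
tcp_rot: [0.0, 0.664, 0.748, -0.0]
ft_force: [0.0, 0.9, -1.4]
width: 0.094
grip_force: 0.0
```

```bash
python3 - <<'E'
from h import *
to(.4955,.009,.039,.12)
cv2.imwrite("pics/w3.png",imaging.read_camera("wrist"))
for n in ["small_weight_mid","dropper_mid","loupe_mid"]:
    print(n,[(np.round(d["location"],3).tolist(),round(d["conf"],2)) for d in models.mark_of("wrist",n)[:4]])
E
```

```text
xyz units [ 0.02 -0.02  5.43] twist -0.01 t 13.8 w 0.09396128154837703
small_weight_mid [([0.398, -0.03, 0.024], 0.89), ([0.386, 0.029, 0.021], 0.83), ([0.496, 0.009, 0.034], 0.67)]
dropper_mid [([0.504, -0.047, 0.038], 0.58)]
loupe_mid [([0.516, -0.11, 0.027], 0.88), ([0.504, -0.048, 0.037], 0.25)]
```

View pics/w3.png

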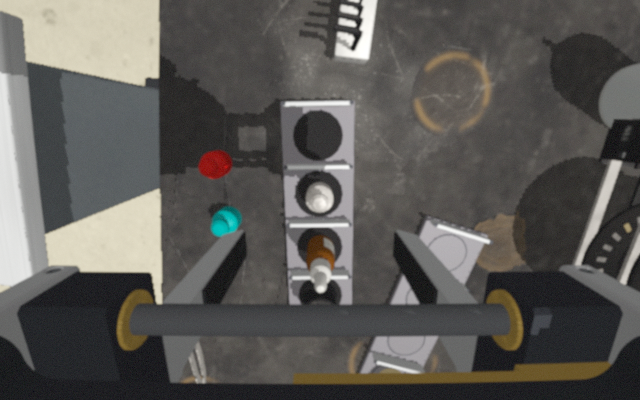

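The small weight sits at (320,197) midway between the fingers. The look-alikes at (215,164) and (226,222) are clear.

drive_tool(
  increments="1 0 0 1 0; 1 0 0 1 0; 1 0 0 1 0; 1 0 0 1 0; 1 0 0 1 0; 1 0 0 0.43 0; 1 0 0 0 0; -1 0 0 0 0",
  force=20,
)

```text
time: 14.67
tool_pos: [0.4957, 0.0086, 0.0386]
tcp_rot: [-0.0, 0.663, 0.748, -0.0]
ft_force: [0.1, -0.2, 0.4]
width: 0.0906
grip_force: 0.0
```

drive_tool(
  increments="-1 0 0 0 0; -1 0 0 0 0; -1 0 0 0 0; -1 0 0 0 0; -1 0 0 0 0; -1 0 0 0 0; -1 0 0 0 0; -1 0 0 0 0",
)

```text
time: 15.33
tool_pos: [0.496, 0.0089, 0.039]
tcp_rot: [0.0, 0.663, 0.748, 0.0]
ft_force: [0.3, 0.4, -0.0]
width: 0.0375
grip_force: 0.0
```

drive_tool(
  increments="-1 0 0 0 0; -1 0 0 0 0; -1 0 0 0 0; -1 0 0 0 0; -1 0 0 0 0; -1 0 0 -0.5 0; -1 0 0 -1 0; -1 0 0 -1 0",
)

```text
time: 16.0
tool_pos: [0.4949, 0.0087, 0.1014]
tcp_rot: [-0.001, 0.663, 0.748, -0.001]
ft_force: [1.2, -0.3, -0.9]
width: 0.027
grip_force: 20.0
```

drive_tool(
  increments="-1 0 0 -1 0; -1 0 0 -1 0; -1 0 0 -0.8 0; -1 0 0 0 0; -1 0 0 0 0; -1 0 0 0 0; -1 0 0 0 0; -1 0 0 0 0",
)

```text
time: 16.67
tool_pos: [0.4951, 0.0089, 0.1703]
tcp_rot: [-0.001, 0.663, 0.748, -0.001]
ft_force: [0.6, 0.2, -1.0]
width: 0.0267
grip_force: 20.0
```

```bash
python3 -c "
from h import *
to(.6265,-.1645,.17,-.179); print(readout.get_state()['tool_pos'],readout.get_state()['grip_force'])"
```

```text
xyz units [-7.52  4.38 -0.  ] twist 2.86 t 16.6667 w 0.02668444143517491
[0.49509561 0.00886084 0.17028088] 19.986093621701002
```

drive_tool(
  increments="-1 -0.52 0.3 0 0; -1 -1 0.58 0 0; -1 -1 0.58 0 0; -1 -1 0.58 0 0; -1 -1 0.58 0 0; -1 -1 0.58 0 0; -1 -1 0.58 0 0; -1 -1 0.6 0 0",
)

```text
time: 17.33
tool_pos: [0.6273, -0.1658, 0.17]
tcp_rot: [-0.001, 0.663, 0.748, -0.0]
ft_force: [0.6, 0.5, -0.9]
width: 0.0268
grip_force: 20.0
```

drive_tool(
  increments="-1 0 0 0 0.86; -1 0 0 0 1; -1 0 0 0 1; -1 0 0 0 0; -1 0 0 0 0; -1 0 0 1 0; -1 0 0 1 0; -1 0 0 0.5 0",
)

```text
time: 18.0
tool_pos: [0.6257, -0.1636, 0.1061]
tcp_rot: [-0.002, 0.767, 0.642, -0.001]
ft_force: [-0.9, 0.9, -0.9]
width: 0.0274
grip_force: 20.0
```

drive_tool(
  increments="-1 0 0 0 0; -1 0 0 0 0; -1 0 0 0 0; -1 0 0 0 0; -1 0 0 0 0; -1 0 0 0 0; -1 0 0 0 0; -1 0 0 0 0",
)

```text
time: 18.67
tool_pos: [0.6274, -0.1646, 0.1093]
tcp_rot: [0.0, 0.767, 0.641, 0.0]
ft_force: [-0.1, -0.3, -1.3]
width: 0.0268
grip_force: 20.0
```

```bash
python3 -c "
from h import *
to(.6265,-.1645,.037,-.179)
cv2.imwrite('pics/w4.png',imaging.read_camera('wrist'))"
```

```text
xyz units [-0.   -0.04  2.89] twist 0.0 t 18.6667 w 0.026841008166303974
```

View pics/w4.png

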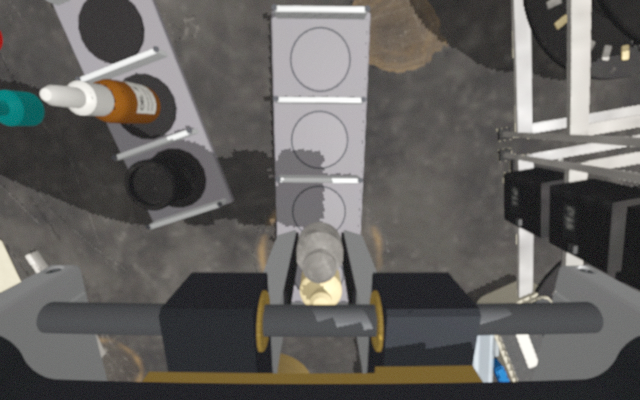

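The held small weight is above its bay (ring at (320,207)). The brass weight stands in the bay behind at (320,290), and the rack is aligned on column 320. Now place it.

drive_tool(
  increments="-1 0 0 1 0; -1 0 0 1 0; -1 0 0 0.6 0; -1 0 0 0.28 0; -1 0 0 0 0; -1 0 0 0 0; 1 0 0 0 0; 1 0 0 0 0",
)

```text
time: 19.38
tool_pos: [0.628, -0.1649, 0.0378]
tcp_rot: [0.001, 0.767, 0.641, 0.0]
ft_force: [0.8, -0.3, 0.3]
width: 0.0371
grip_force: 0.0
```

drive_tool(
  increments="1 0 0 0 0; 1 0 0 0 0; 1 0 0 0 0; 1 0 0 0 0; 1 0 0 -1 0; 1 0 0 -1 0; 1 0 0 -1 0; 1 0 0 -1 0",
)

```text
time: 20.05
tool_pos: [0.6271, -0.1646, 0.138]
tcp_rot: [-0.0, 0.768, 0.641, -0.0]
ft_force: [0.3, -0.2, -0.1]
width: 0.0902
grip_force: 0.0
```

drive_tool(
  increments="1 0 0 -1 0; 1 0 0 -1 0; 1 0 0 -0.3 0; 1 0 0 0 0; 1 0 0 0 0; 1 0 0 0 0; 1 0 0 0 0; 1 0 0 0 0",
)

```text
time: 20.72
tool_pos: [0.6266, -0.1643, 0.1929]
tcp_rot: [-0.001, 0.767, 0.641, -0.001]
ft_force: [-0.4, -0.2, 0.4]
width: 0.094
grip_force: 0.0
```

```bash
python3 - <<'E'
from h import *
to(.503,-.050,.19,.12)
for c in ("wrist","top"):
    imaging.read_camera(c)
    for n in ("small_weight_mid","large_weight_mid"): print([(np.round(d["location"],3).tolist(),round(d["conf"],2)) for d in models.mark_of(c,n)])
E
```

```text
xyz units [ 3.62 -5.68  0.13] twist -2.86 t 20.7167 w 0.0939572388083336
[([0.399, -0.029, 0.023], 0.85), ([0.629, -0.167, 0.03], 0.82), ([0.386, 0.03, 0.02], 0.72)]
[([0.615, -0.224, 0.029], 0.91)]
[([0.396, -0.036, 0.024], 0.61), ([0.38, 0.03, 0.017], 0.57), ([0.493, 0.01, 0.012], 0.23)]
[([0.615, -0.226, 0.032], 0.59)]
```

drive_tool(
  increments="1 0.62 -0.98 0 0; 1 0.6 -0.94 0 0; 1 0.6 -0.94 0 0; 1 0.6 -0.94 0 0; 1 0.6 -0.94 0 0; 1 0.6 -0.94 0 -0.86; 1 0 0 0 -1; 1 0 0 0 -1",
)

```text
time: 21.68
tool_pos: [0.5026, -0.0485, 0.1947]
tcp_rot: [-0.0, 0.66, 0.751, 0.0]
ft_force: [-0.4, -0.7, -0.7]
width: 0.0941
grip_force: 0.0
```

drive_tool(
  increments="1 0 0 0 0; 1 0 0 0 0; 1 0 0 0 0; 1 0 0 0 0; 1 0 0 0 0; 1 0 0 0 0; 1 0 0 0 0; 1 0 0 0 0",
)

```text
time: 22.35
tool_pos: [0.5037, -0.0503, 0.1944]
tcp_rot: [-0.0, 0.663, 0.748, -0.0]
ft_force: [-0.1, 0.4, 0.4]
width: 0.0943
grip_force: 0.0
```

```bash
python3 - <<'E'
from h import *
to(.503,-.050,.044,.12)
cv2.imwrite("pics/w5.png",imaging.read_camera("wrist"))
for n in ["dropper_mid","loupe_mid"]:
    print(n,[(np.round(d["location"],3).tolist(),round(d["conf"],2)) for d in models.mark_of("wrist",n)[:4]])
E
```

```text
xyz units [ 0.02 -0.02  6.02] twist 0.0 t 22.35 w 0.09429483258228691
dropper_mid [([0.505, -0.045, 0.036], 0.79)]
loupe_mid [([0.515, -0.108, 0.03], 0.58)]
```

View pics/w5.png

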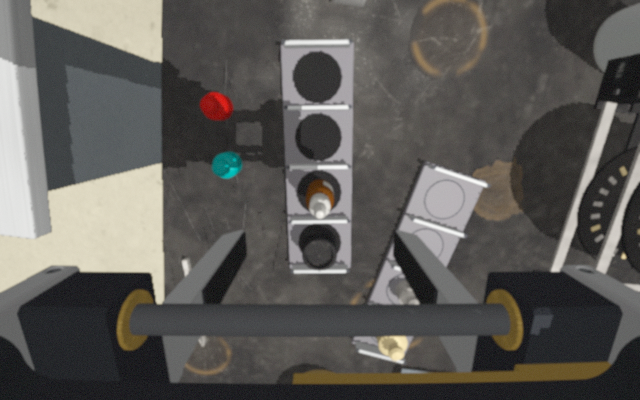

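The dropper is at (320,190), centred between the fingers. The small and large weights stand in the empty rack. Now grasp.

drive_tool(
  increments="1 0 0 1 0; 1 0 0 1 0; 1 0 0 1 0; 1 0 0 1 0; 1 0 0 1 0; 1 0 0 0.7 0; 1 0 0 0.3 0; 1 0 0 0 0",
)

```text
time: 23.17
tool_pos: [0.5027, -0.0503, 0.0431]
tcp_rot: [-0.001, 0.663, 0.748, -0.001]
ft_force: [0.0, 0.2, -0.7]
width: 0.0941
grip_force: 0.0
```

drive_tool(
  increments="-1 0 0 0 0; -1 0 0 0 0; -1 0 0 0 0; -1 0 0 0 0; -1 0 0 0 0; -1 0 0 0 0; -1 0 0 0 0; -1 0 0 0 0",
  force=15,
)

```text
time: 23.83
tool_pos: [0.5037, -0.0502, 0.0446]
tcp_rot: [0.0, 0.663, 0.748, 0.0]
ft_force: [0.7, 0.8, 0.9]
width: 0.044
grip_force: 0.0
```

drive_tool(
  increments="-1 0 0 0 0; -1 0 0 0 0; -1 0 0 0 0; -1 0 0 0 0; -1 0 0 0 0; -1 0 0 0 0; -1 0 0 -0.5 0; -1 0 0 -0.7 0",
)

```text
time: 24.5
tool_pos: [0.5024, -0.0502, 0.0737]
tcp_rot: [-0.001, 0.663, 0.748, -0.001]
ft_force: [-0.0, 0.2, -0.3]
width: 0.0282
grip_force: 15.0
```

drive_tool(
  increments="-1 0 0 -0.8 0; -1 0 0 -0.8 0; -1 0 0 -0.8 0; -1 0 0 -0.8 0; -1 0 0 -0.4 0; -1 0 0 0 0; -1 0 0 0 0; -1 0 0 0 0",
)

```text
time: 25.17
tool_pos: [0.5029, -0.05, 0.1635]
tcp_rot: [-0.001, 0.663, 0.749, -0.0]
ft_force: [-0.1, -0.4, -1.0]
width: 0.0285
grip_force: 15.0
```

```bash
python3 -c "
from h import *
to(.6375,-.1035,.17,-.179); print(readout.get_state()['tool_pos'],readout.get_state()['grip_force'])"
```

```text
xyz units [-2.77  5.09 -0.27] twist 2.86 t 25.1667 w 0.02847993547799224
[ 0.50291943 -0.04996213  0.16347065] 15.000004023313522
```

drive_tool(
  increments="-1 -0.27 0.49 0 0; -1 -0.5 0.92 0 0; -1 -0.5 0.92 0 0; -1 -0.5 0.92 0 0; -1 -0.5 0.92 0 0; -1 -0.5 0.92 0 0; -1 0 0 0 0.46; -1 0 0 0 0.8",
)

```text
time: 25.83
tool_pos: [0.6385, -0.1047, 0.1621]
tcp_rot: [-0.001, 0.712, 0.702, -0.001]
ft_force: [-0.3, -0.1, -0.8]
width: 0.0284
grip_force: 15.0
```

drive_tool(
  increments="-1 0 0 0 0.8; -1 0 0 0 0.8; -1 0 0 0 0; -1 0 0 0.8 0; -1 0 0 0.8 0; -1 0 0 0.4 0; -1 0 0 0 0; -1 0 0 0 0",
)

```text
time: 26.5
tool_pos: [0.6378, -0.1038, 0.1136]
tcp_rot: [-0.001, 0.767, 0.641, -0.001]
ft_force: [0.0, 0.4, 0.2]
width: 0.0283
grip_force: 15.0
```

drive_tool(
  increments="-1 0 0 0 0; -1 0 0 0 0; -1 0 0 0 0; -1 0 0 0 0; -1 0 0 0 0; -1 0 0 0 0; -1 0 0 0 0; -1 0 0 0 0",
)

```text
time: 27.17
tool_pos: [0.6383, -0.1037, 0.1145]
tcp_rot: [-0.0, 0.767, 0.641, 0.0]
ft_force: [-1.3, -0.9, -0.5]
width: 0.0284
grip_force: 15.0
```

```bash
python3 -c "
from h import *
to(.6375,-.1035,.042,-.179)
cv2.imwrite('pics/w6.png',imaging.read_camera('wrist'))"
```

```text
xyz units [ 0.   -0.03  2.9 ] twist 0.0 t 27.1667 w 0.028444647248016965
```

View pics/w6.png

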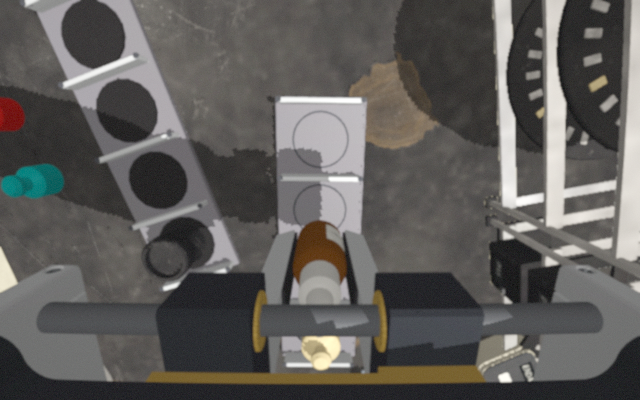

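The dropper is upright at (320,260) over the second bay from the left (ring at (320,205)), and the leftmost ring at (320,138) is free. Now lower and release.

drive_tool(
  increments="-1 0 0 1 0; -1 0 0 0.9 0; -1 0 0 0.6 0; -1 0 0 0.3 0; -1 0 0 0.1 0; -1 0 0 0 0; -1 0 0 0 0; 1 0 0 0 0",
)

```text
time: 27.88
tool_pos: [0.6391, -0.104, 0.0428]
tcp_rot: [0.001, 0.767, 0.641, 0.0]
ft_force: [-0.1, -0.3, 0.2]
width: 0.0323
grip_force: 0.0
```

drive_tool(
  increments="1 0 0 0 0; 1 0 0 0 0; 1 0 0 0 0; 1 0 0 0 0; 1 0 0 0 0; 1 0 0 0 0; 1 0 0 -0.6 0; 1 0 0 -1 0",
)

```text
time: 28.55
tool_pos: [0.6362, -0.1031, 0.0798]
tcp_rot: [-0.002, 0.767, 0.641, -0.002]
ft_force: [0.3, 0.1, -0.3]
width: 0.0851
grip_force: 0.0
```

drive_tool(
  increments="1 0 0 -1 0; 1 0 0 -1 0; 1 0 0 -1 0; 1 0 0 -1 0; 1 0 0 -0.4 0; 1 0 0 0 0; 1 0 0 0 0; 1 0 0 0 0",
)

```text
time: 29.22
tool_pos: [0.6373, -0.1032, 0.1902]
tcp_rot: [-0.001, 0.767, 0.641, -0.001]
ft_force: [0.1, -0.6, -0.3]
width: 0.0938
grip_force: 0.0
```

```bash
python3 - <<'E'
from h import *
to(.513,-.111,.19,.12)
imaging.read_camera("wrist")
for n in ("dropper_mid","loupe_mid","small_weight_mid"): print([(np.round(d["location"],3).tolist(),round(d["conf"],2)) for d in models.mark_of("wrist",n)])
E
```

```text
xyz units [-1.19 -4.84  0.02] twist -2.85 t 29.2167 w 0.09378254052647796
[([0.641, -0.1, 0.034], 0.67)]
[([0.513, -0.111, 0.031], 0.6)]
[([0.628, -0.162, 0.028], 0.86), ([0.399, -0.03, 0.023], 0.86), ([0.386, 0.027, 0.019], 0.71)]
```

drive_tool(
  increments="1 -0.2 -0.84 0 0; 1 -0.25 -1 0 0; 1 -0.25 -1 0 0; 1 -0.25 -1 0 0; 1 -0.24 -1 0 -0.85; 1 0 0 0 -1; 1 0 0 0 -1; 1 0 0 0 0",
)

```text
time: 30.08
tool_pos: [0.5135, -0.1115, 0.1918]
tcp_rot: [-0.0, 0.663, 0.749, 0.0]
ft_force: [-0.5, 0.5, 0.2]
width: 0.0939
grip_force: 0.0
```

drive_tool(
  increments="1 0 0 1 0; 1 0 0 1 0; 1 0 0 0 0; 1 0 0 0 0; 1 0 0 0 0; 1 0 0 0 0; 1 0 0 0 0; 1 0 0 0 0",
)

```text
time: 30.75
tool_pos: [0.5145, -0.1115, 0.1428]
tcp_rot: [0.001, 0.664, 0.748, 0.0]
ft_force: [-0.0, -0.1, 0.2]
width: 0.094
grip_force: 0.0
```

```bash
python3 - <<'E'
from h import *
to(.513,-.111,.0385,.12)
cv2.imwrite("pics/w7.png",imaging.read_camera("wrist"))
print([(np.round(d["location"],3).tolist(),round(d["conf"],2)) for d in models.mark_of("wrist","loupe_mid")[:4]])
E
```

```text
xyz units [ 0.03 -0.07  4.17] twist -0.01 t 30.75 w 0.09400632299000009
[([0.515, -0.109, 0.031], 0.62)]
```

View pics/w7.png

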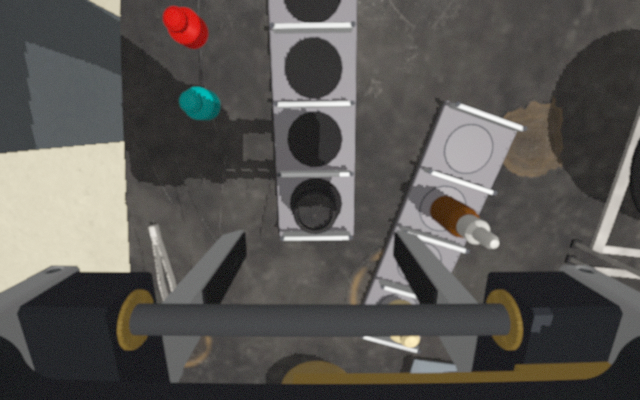

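The loupe is at (316,205), within 2 mm of centred, and the dropper stands upright in its bay. Now grasp.

drive_tool(
  increments="1 0 -0.05 1 0; 1 0 0 1 0; 1 0 0 1 0; 1 0 0 0.8 0; 1 0 0 0.37 0; 1 0 0 0 0; -1 0 0 0 0; -1 0 0 0 0",
  force=15,
)

```text
time: 31.52
tool_pos: [0.5136, -0.1119, 0.0388]
tcp_rot: [0.001, 0.664, 0.748, 0.0]
ft_force: [-0.5, 0.2, -0.3]
width: 0.0838
grip_force: 0.0
```

drive_tool(
  increments="-1 0 0 0 0; -1 0 0 0 0; -1 0 0 0 0; -1 0 0 0 0; -1 0 0 0 0; -1 0 0 0 0; -1 0 0 0 0; -1 0 0 0 0",
)

```text
time: 32.18
tool_pos: [0.5126, -0.1116, 0.0378]
tcp_rot: [-0.0, 0.664, 0.748, -0.0]
ft_force: [-1.2, 0.3, 1.4]
width: 0.0386
grip_force: 15.0
```

drive_tool(
  increments="-1 0 0 0 0; -1 0 0 0 0; -1 0 0 0 0; -1 0 0 0 0; -1 0 0 -0.5 0; -1 0 0 -1 0; -1 0 0 -1 0; -1 0 0 -1 0",
)

```text
time: 32.85
tool_pos: [0.5123, -0.1116, 0.1258]
tcp_rot: [-0.0, 0.664, 0.748, -0.0]
ft_force: [1.0, -0.0, 0.0]
width: 0.0387
grip_force: 15.0
```

drive_tool(
  increments="-1 0 0 -1 0; -1 0 0 -0.8 0; -1 0 0 0 0; -1 0 0 0 0; -1 0 0 0 0; -1 0 0 0 0; -1 0 0 0 0; -1 0 0 0 0",
)

```text
time: 33.52
tool_pos: [0.5121, -0.1116, 0.1692]
tcp_rot: [-0.001, 0.664, 0.748, -0.001]
ft_force: [-0.1, -0.1, -0.7]
width: 0.039
grip_force: 15.0
```

```bash
python3 -c "
from h import *
to(.648,-.042,.17,-.179); print(readout.get_state()['tool_pos'],readout.get_state()['grip_force'])"
```

```text
xyz units [ 2.12  5.73 -0.04] twist 2.85 t 33.5167 w 0.038980242511221175
[ 0.51212425 -0.11157357  0.16923623] 15.000015028053895
```

drive_tool(
  increments="-1 0.6 0.3 0 0; -1 0.6 0.8 0 0; -1 0.6 0.95 0 0; -1 0.32 0.95 0 0; -1 0 0.95 0 0; -1 0 0.95 0 0; -1 0 0.83 0 0; -1 0 0 0 0.45",
)

```text
time: 34.18
tool_pos: [0.6523, -0.0407, 0.1692]
tcp_rot: [0.001, 0.68, 0.733, 0.001]
ft_force: [0.1, 0.7, -0.6]
width: 0.0388
grip_force: 15.0
```

drive_tool(
  increments="-1 0 0 0 0.8; -1 0 0 0 0.8; -1 0 0 0 0.8; -1 0 0 0.8 0; -1 0 0 0.8 0; -1 0 0 0.8 0; -1 0 0 0 0; -1 0 0 0 0",
)

```text
time: 34.85
tool_pos: [0.6476, -0.0419, 0.1089]
tcp_rot: [-0.001, 0.768, 0.641, -0.001]
ft_force: [0.2, 0.5, 0.4]
width: 0.0389
grip_force: 15.0
```

drive_tool(
  increments="-1 0 0 0 0; -1 0 0 0 0; -1 0 0 0 0; -1 0 0 0 0; -1 0 0 0 0; -1 0 0 0 0; -1 0 0 0 0; -1 0 0 0 0",
)

```text
time: 35.52
tool_pos: [0.6486, -0.0419, 0.1103]
tcp_rot: [0.0, 0.767, 0.641, 0.0]
ft_force: [0.4, -0.4, -0.1]
width: 0.0388
grip_force: 15.0
```

```bash
python3 -c "
from h import *
to(.648,-.042,.036,-.179)
cv2.imwrite('pics/w8.png',imaging.read_camera('wrist'))"
```

```text
xyz units [-0.01 -0.02  2.97] twist 0.0 t 35.5167 w 0.038828339401739145
```

View pics/w8.png

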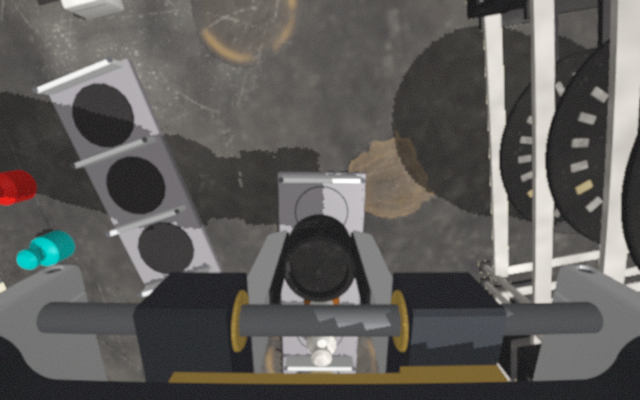

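The loupe is held at (320,258) over the leftmost bay (ring at (320,205)). Now lower and release.

drive_tool(
  increments="-1 0 0 1 0; -1 0 0 0.9 0; -1 0 0 0.6 0; -1 0 0 0.3 0; -1 0 0 0.15 0; -1 0 0 0 0; -1 0 0 0 0; 1 0 0 0 0",
)

```text
time: 36.23
tool_pos: [0.6495, -0.0422, 0.0376]
tcp_rot: [0.001, 0.767, 0.641, 0.001]
ft_force: [0.6, -0.1, 0.3]
width: 0.043
grip_force: 0.0
```

drive_tool(
  increments="1 0 0 0 0; 1 0 0 0 0; 1 0 0 0 0; 1 0 0 0 0; 1 0 0 0 0; 1 0 0 0 0; 1 0 0 -0.6 0; 1 0 0 -1 0",
)

```text
time: 36.9
tool_pos: [0.6465, -0.0416, 0.0751]
tcp_rot: [-0.002, 0.767, 0.641, -0.002]
ft_force: [-0.6, -0.4, 0.1]
width: 0.0932
grip_force: 0.0
```

drive_tool(
  increments="1 0 0 -1 0; 1 0 0 -1 0; 1 0 0 -1 0; 1 0 0 -1 0; 1 0 -1 -1 0; 1 0 -1 -1 0; 1 0 -1 -1 0; 1 0 -1 0 0",
)

```text
time: 37.57
tool_pos: [0.5517, -0.0251, 0.2568]
tcp_rot: [0.003, 0.768, 0.641, 0.003]
ft_force: [0.9, -0.6, -0.4]
width: 0.0935
grip_force: 0.0
```

drive_tool(
  increments="1 0 -1 0 0; 1 0 -1 0 0; 1 0 -1 0 0; 1 0 0 0 0; 1 0 0 0 0; 1 0 0 0 0; 1 0 0 0 0; 1 0 0 0 0",
)

```text
time: 38.23
tool_pos: [0.4774, -0.0111, 0.2516]
tcp_rot: [0.0, 0.768, 0.641, 0.0]
ft_force: [-0.5, -0.7, 0.1]
width: 0.0942
grip_force: 0.0
```

```bash
python3 - <<'E'
from h import *
c=np.array([.632,-.134]);a=-.179
for cam in ("scene","wrist","top"):
    im=imaging.read_camera(cam)
    if cam=="scene": cv2.imwrite("pics/end.png",cv2.resize(im[140:310,180:420],None,fx=3,fy=3))
    for n in ("large_weight_mid","small_weight_mid","dropper_mid","loupe_mid"):
        for d in models.mark_of(cam,n):
            p=d["location"];v=np.array(p[:2])-c
            if p[0]>.55: print(cam,n,round(v[0]*np.cos(a)+v[1]*np.sin(a),3),round(-v[0]*np.sin(a)+v[1]*np.cos(a),3),round(p[2],3),round(d["conf"],2))
for n in ("tape_mid","key_block_mid"): print(n,[np.round(d["location"],3) for d in models.mark_of("top",n)[:1]])
E
```

```text
scene large_weight_mid 0.002 -0.091 0.034 0.49
scene small_weight_mid 0.001 -0.03 0.021 0.61
scene dropper_mid 0.003 0.029 0.033 0.77
scene loupe_mid -0.003 0.09 0.03 0.74
wrist small_weight_mid 0.001 -0.03 0.027 0.44
wrist dropper_mid 0.002 0.033 0.034 0.58
wrist loupe_mid 0.001 0.098 0.026 0.63
top large_weight_mid -0.0 -0.098 0.032 0.62
top small_weight_mid 0.002 -0.032 0.029 0.45
top dropper_mid 0.004 0.032 0.03 0.77
top loupe_mid 0.0 0.096 0.026 0.63
tape_mid [array([ 0.54 , -0.352,  0.025])]
key_block_mid [array([ 0.539, -0.352,  0.024])]
```

View pics/end.png

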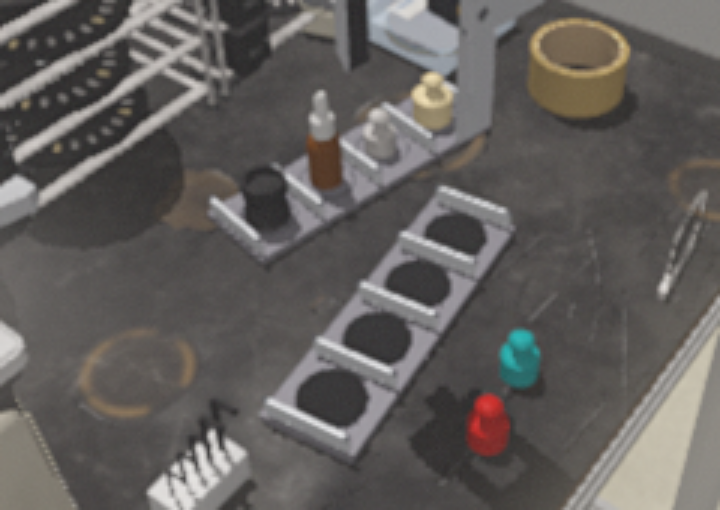

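The crop shows all four upright in the empty rack: loupe (265,195), dropper (323,145), small weight (380,135) and large weight (432,100). The tape roll and the key block stand where they were.

```bash
python3 -c "
from rig import ticket; print(ticket.job_done())"
```

```text
the job is handed in; nothing more can be done
None
```

The job is handed in: all four things stand upright in the empty rack in reverse order (from the left: loupe, dropper, small weight, large weight), each measured within about 5 mm of its bay's middle. The tape roll and key block were left in place, and it took about 38 s; no verdict was returned.

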